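# Load a round specimen into the hardness tester with the carrying fork

## Task

Take the carrying fork by its handle, lift it off its rest with the round bar specimen lying loose on it, carry it to the hardness tester, let the bar roll forward on the tines under control and steady it directly above the V of the anvil for three seconds. Then lower it gently into the V (it must not roll off, drop or run into it), take the fork clear below the bar and draw it straight back out, and finish while still holding the fork up, clear of bar and machine, with the bar at rest in the V. Never touch the bar with gripper or arm, do not strike the machine, and leave the other things on the bench where they are.

Things in the scene. Friction and masses are not known exactly. Their poses are not given: they have to be found in the camera images.
- handle: black bar handle of the carrying fork, loose, 0.47 kg with its steel end weight; the blade (body fork, 0.15 kg) hangs on its front. Origin: grip point inside the bar, x towards the tips, z up. Bar 14 mm thick (y), 34 mm high, from 28 mm in front to 120 mm behind this point, then the weight (36 mm diameter). Take it from above, fingers closing along y, firmly (50 N or more); loaded it balances
- neck (a point): middle of the springy steel neck between handle and blade, 47 mm in front of the grip point, 28 mm below it (axes as the handle's). The blade nods about this line across the fork (y): 4 N m per rad. Empty, it hangs level with the handle; the bar's weight bends it down by nominally 0.08 rad with the bar at the fork's origin, 0.02 rad with the bar at the stop
- fork: blade of the carrying fork, aluminium. x towards the tips, z up. Origin on the underside, centre line, 165 mm in front of and 30 mm below the grip point when straight. Its top, 4 mm higher, is one flat (two tines and the solid web behind them) on which the bar rolls along x. Tines 22 to 42 mm either side of the centre line; slot between them open at the tips, ends at x = -45 mm. Level at the start
- tips (a point): middle between the ends of the fork's two tines, on the flat top, x = +70 mm from the fork's origin (axes as the fork's). The ends are open, no lip. Low side rails, 8 mm high, on the outer edges (y = 39 to 42 mm) keep the bar from leaving sideways
- stop (a point): foot of the fork's back stop, 18 mm high, on its front face and on the flat top, x = -107 mm from the fork's origin. A bar lying against the stop has its centre at x = -85 mm; there it lies on the web and cannot be handed over, it has to be over the slot for that
- specimen: solid round metal bar, 44 mm diameter, 70 mm long, nominally 0.29 kg (+- a third), loose. Origin at its centre, y along its axis. At the start at rest on the fork's web, just in front of the stop, axis across the fork. It rolls on the fork: stays put up to a slope of about 0.02, beyond that accelerates at about 2/3 of g times the rest of the slope; a moving fork leaves it behind likewise
- stand: fixed steel rest for the fork, base plate 405 x 90 x 10 mm. Origin on the bench under the fork's origin; x as the fork's at the start. Two posts carry the tines at x = 50 mm, two more, behind each other, the handle at x = -130 and -275 mm: fork's underside 42 mm, grip point 72 mm above the bench
- tester: white C-frame bench hardness tester, 0.70 m tall, fixed. Origin on the bench under its spindle; x points from the open front into the throat. Base from x = -100 mm, 230 mm wide, 130 mm high; handwheel, 75 mm radius, up to 155 mm high; anvil seat, 32 mm radius, up to 178 mm; on it the V anvil. Head: front at x = -80 mm (dial), underside 460 mm high; indenter down to 368 mm. Column at x = 155 mm
- anvil (a point): where the bar's centre comes to lie in the tester's V anvil, 240 mm above the bench (axes as the tester's, bar's axis along y). The anvil is a block 28 mm wide (y), 50 mm long (x); it fits between the tines with 8 mm to spare each side. V: 120 degrees, 40 mm across, groove along y, shoulders 14 mm below this point; the fork's top is 22 mm below it when the bar changes over
- test_block_a: bystander: round steel reference block, 64 mm diameter, 16 mm high; origin under its centre
- test_block_b: bystander: round steel reference block, 52 mm diameter, 12 mm high; origin under its centre
- flat_anvil: bystander: spare flat anvil, dark steel disc of 60 mm diameter with its stem up, 45 mm high; origin under its centre
- indenter_case: bystander: wooden indenter case, 90 x 60 x 34 mm; origin under its centre
- thickness_meter: bystander: white hand-held meter, 150 x 55 x 22 mm; origin under its centre
- slip_box: bystander: white plastic box, 100 x 70 x 28 mm; origin under its centre
- screwdriver: bystander: screwdriver lying on the bench; origin under its middle
Things that resemble listed ones, but are neither listed nor needed, are in the scene too. There is more than one size of the specimen; the one meant has the size given above.

How it is judged:
By the outcome, as a careful person would: the job done as asked, in the order asked, and still so for the second after the job is handed in, while the arm keeps its last pose, push and grip.
It also fails if it takes over 61 s, if anything falls off the work surface, if the arm or the gripper's body presses on something with over 40 N, if the wrist force passes 120 N, or if a joint passes its speed limit or range.

## Robot

A 7-joint arm with a two-finger parallel gripper is mounted at the origin on the work surface. World frame = base frame: x ahead of the robot, y to its left, z up, the work surface at z = 0. Lengths are in m, angles in rad, forces in N, time in s.
With the tool pointing down it reaches from about 0.4 to 0.9 m from the base axis. Payload 5.6 kg.
Tool frame: the origin (TCP) lies midway between the tips of the shut fingers; the grasp point (between the pads) lies 19 mm behind it; z points along the fingers, y is the line along which they close (so a half turn about z gives the same grasp; the last joint's range is limited). The gripper opens to 92 mm and grips with 3 to 60 N. Pads are 20 mm wide; open, the fingers measure 128 mm over their backs; the gripper's body (75 mm by 189 mm) begins 69 mm behind the grasp point.
Start: joints at [-1.33, 0.468, -0.012, 1.603, 0.006, 1.071, -0.056], TCP at [0.182, 0.624, 0.215] pointing down, gripper open.
Joint ranges: [-2.53, 2.53], [-0.31, 2.02], [-1.57, 1.55], [0.28, 2.44], [-1.29, 4.43], [0.15, 1.84], [-2.92, 2.92]. Speed limits (rad/s): [2.57, 2.57, 3.14, 3.14, 3.14, 3.14, 3.14].

## Interface

Orientations are given as a 3x3 rotation matrix whose columns are the frame's x, y, z axes.
In Python, from cell import monitor, cams, robot, spotter gives the robot as it stands. The module is installed in compiled form; this text tells all that it offers.
- The arm moves only by the tool jog_arm, never from a script. Its arguments are lists of equal length, an entry for each row: "gripper": the finger opening in mm, from 0 to 91.9; "offset": the shift along the tool's x, y, z in mm, a list of three; "angular": the turn, a rotation vector about the tool's x, y, z in degrees, a list of three. A call has 1 to 12 rows; each row shifts and turns the commanded pose from where the row before left it, along the tool's axes as they then stand; what a row does not reach is not made up. A row lasts 1/8 s, in which the tool goes at most 62.5 mm and 10.7 degrees, less where a joint would pass 70% of its speed; a pose out of reach is approached as far as the arm can. A call is refused whole if a number of a shift passes 62.5 or a number of a turn 10.7, either way. A call with a gripper value outside its range is refused whole. The fingers move at their own pace and stop on an object; "squeeze" is the grip in N (left out, the last holds). Time passes only in rows, so rows that do not move let the fingers close. It gives the time, the measured TCP pose, the force, the opening and the grip force at its end, in the units of the state.
- monitor.get_state(): the state, without advancing time (a new reading comes with each control period).
- cams.get_image(name): name is "scene" or "top"; returns a dict with "frame" (400x640x3 uint8, red, green, blue), "vertical_fov" (degrees; the focal length in pixels is half the picture's height over the tangent of half this angle, whatever the lens; pixels are square), "cx", "cy" (the principal point, pixels), "R" (3x3) and "t" (3): a world point X has camera coordinates R X + t. Camera axes: x right, y down, z forward; pixel columns grow to the right and rows downward; lengths in m; the calibration is good to about 2 mm. A picture is of the moment at which its call begins. There is no depth.
- robot.sign_off(): hands the job in; it is judged then, once.
Trained networks look in a picture, given as the dict that the camera call returned (one of the last four; its "shot" number tells which), for a name from the list of things; names that differ only in an ending like _2 or _b are one class to them, and where a whole thing is asked for, a point or a joint stands for the part that bears it (a point fixed in the world has none). Each returns a list of dicts, best first, with "confidence" (0 to 1); they miss things now and then, are a little off and sometimes report something else, mostly with a low value. They report only what shows in the picture. A call takes as long as a camera call. They do not tell look-alikes from the thing itself.
- spotter.recognise(picture, label): "at" ([x, y, z] in m, in world coordinates, good to about 4 mm: the middle of the surface that is visible of it).
The state is a dict: "time": time; "joint_positions": joint angles; "joint_vel": joint speeds; "effort": joint torques, N m; "eef_pos": TCP position; "tcp_rot": TCP orientation; "contact_force": force on the tool from outside, world axes, zero at the start; "ft_torque": the same for the moment, N m; "finger_gap": finger opening in m; "gripper_force": force on a finger pad.
Only numpy, scipy, OpenCV 4.12 (cv2) and the standard library are available. Lean on these libraries where they do the work, as an engineer would, in place of code of your own. Each camera call takes 0.05 s, during which the arm holds its last target. There are 200 camera calls.

## Working session

There is one attempt and no reset: what is moved stays moved. The work goes in short steps, Python scripts to look and compute and a tool call to move; the robot and the scene stay as the last step left them, time stands still between calls to the robot, and variables do not carry over. Pictures are saved under pics/ and viewed, at most 12 in all, crops included, and the job is handed in when it is done.

Besides the shell and the picture viewer there is one more tool, called after "Emit:" in YAML: its name, and indented under it one key for each argument. jog_arm: Moves the arm, as the interface text tells. Its arguments: {"type":"object","properties":{"gripper":{"type":"array","items":{"type":"number"}},"offset":{"type":"array","items":{"type":"array","items":{"type":"number"}}},"angular":{"type":"array","items":{"type":"array","items":{"type":"number"}}},"squeeze":{"type":"number"}},"required":["gripper","offset","angular"]}

```bash
mkdir -p pics; ls
cat > h.py <<'E'
import numpy as np, cv2
from cell import monitor, cams, robot, spotter
def shot(n,save=None):
    p=cams.get_image(n)
    if save: cv2.imwrite('pics/'+save,p['frame'][:,:,::-1])
    return p
def proj(p,X):
    X=np.atleast_2d(X); c=X@np.array(p['R']).T+np.array(p['t'])
    f=200/np.tan(np.radians(p['vertical_fov'])/2)
    return np.c_[f*c[:,0]/c[:,2]+p['cx'],f*c[:,1]/c[:,2]+p['cy']]
def ray(p,uv,z):
    f=200/np.tan(np.radians(p['vertical_fov'])/2); R=np.array(p['R']);t=np.array(p['t'])
    d=R.T@np.array([(uv[0]-p['cx'])/f,(uv[1]-p['cy'])/f,1]); o=-R.T@t
    return o+d*(z-o[2])/d[2]
E
python3 - <<'E'
from h import *
np.set_printoptions(precision=3,suppress=True)
s=monitor.get_state(); print(s['time'],s['eef_pos'],s['tcp_rot'],s['contact_force'],s['finger_gap'])
for n in('scene','top'):
    p=shot(n,n+'1.png'); print(n,p['vertical_fov'],p['cx'],p['cy'],-np.array(p['R']).T@np.array(p['t']))
    for l in 'handle fork specimen stand tester anvil neck tips stop test_block_a flat_anvil indenter_case thickness_meter slip_box screwdriver'.split():
        try:
            for d in spotter.recognise(p,l)[:4]: print(l,np.array(d['at']),round(d['confidence'],2),proj(p,d['at'])[0].round())
        except Exception as e: print(l,e)
E
```

```text
pics
0.0 [0.182 0.623 0.214] [[-0.96   0.28  -0.   ]
 [ 0.28   0.96  -0.002]
 [-0.    -0.002 -1.   ]] [0.193 0.445 0.814] 0.09189664724645204
scene 49.62991731553355 320.6924614067096 195.1329690608853 [ 1.377 -0.297  0.934]
handle [ 0.539 -0.23   0.059] 0.78 [258. 243.]
fork [ 0.54  -0.121  0.044] 0.89 [297. 238.]
fork [0.629 0.438 0.409] 0.74 [521. 104.]
fork [ 0.548 -0.277  0.011] 0.52 [245. 261.]
specimen [ 0.269 -0.244  0.046] 0.82 [238. 189.]
specimen [0.572 0.051 0.052] 0.78 [358. 230.]
specimen [ 0.55  -0.172  0.083] 0.71 [279. 235.]
stand [ 0.552 -0.277  0.011] 0.94 [245. 262.]
tester [0.63  0.436 0.409] 0.65 [520. 104.]
anvil [0.627 0.437 0.406] 0.96 [520. 105.]
neck [ 0.534 -0.234  0.061] 0.6 [257. 242.]
tips [ 0.541 -0.121  0.047] 0.72 [297. 238.]
stop [ 0.397 -0.192  0.02 ] 0.72 [263. 217.]
stop [ 0.54  -0.119  0.045] 0.65 [297. 238.]
stop [ 0.549 -0.177  0.084] 0.62 [277. 235.]
stop [0.632 0.441 0.409] 0.42 [523. 104.]
test_block_a [ 0.74  -0.021  0.012] 0.94 [355. 291.]
test_block_a [0.418 0.018 0.011] 0.66 [330. 209.]
test_block_a [ 0.739 -0.148  0.01 ] 0.3 [308. 304.
[... 793 characters left out ...]
01 ] 0.83 [399. 209.]
tester [0.525 0.276 0.651] 0.58 [ 78. 150.]
anvil [0.522 0.275 0.654] 0.92 [ 77. 152.]
neck [ 0.529 -0.211  0.054] 0.96 [377. 206.]
tips [ 0.523 -0.118  0.044] 0.79 [344. 208.]
tips [0.776 0.107 0.032] 0.4 [271. 126.]
test_block_a [ 0.73  -0.021  0.011] 0.81 [312. 143.]
test_block_a [0.415 0.02  0.013] 0.67 [297. 245.]
flat_anvil [ 0.725 -0.145  0.015] 0.83 [353. 144.]
flat_anvil [ 0.534 -0.163  0.09 ] 0.74 [361. 202.]
indenter_case [ 0.757 -0.257  0.029] 0.78 [389. 132.]
thickness_meter [ 0.382 -0.192  0.021] 0.95 [369. 257.]
slip_box [0.776 0.107 0.027] 0.88 [270. 127.]
slip_box [ 0.724 -0.145  0.011] 0.58 [352. 145.]
screwdriver [ 0.683 -0.45   0.025] 0.8 [454. 157.]
```

View pics/scene1.png

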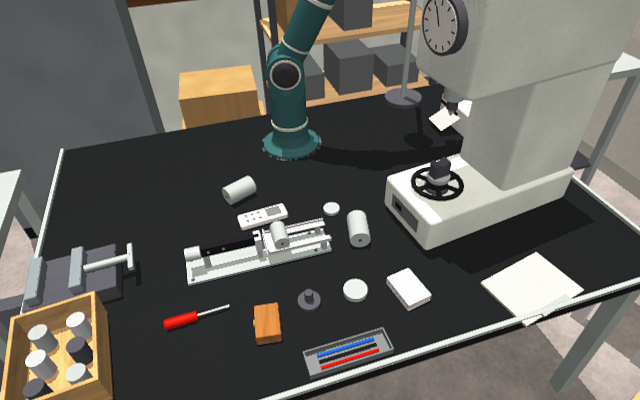

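View pics/top1.png

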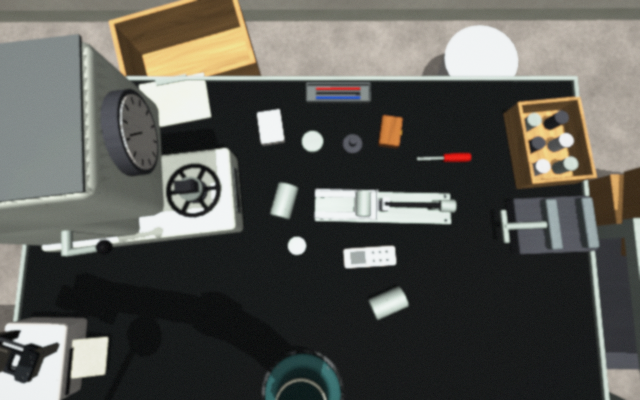

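Run:
```python
from h import *
p=shot('scene');q=shot('top')
np.save('p.npy',p,allow_pickle=True);np.save('q.npy',q,allow_pickle=True)
for k in (p,q): print({a:k[a] for a in k if a!='frame'}, proj(k,[[0,0,0],[0,0,.1]]))
a=cv2.resize(p['frame'][205:290,175:345],(800,400),interpolation=cv2.INTER_CUBIC)
b=cv2.resize(q['frame'][183:228,308:468],(800,225),interpolation=cv2.INTER_CUBIC)[:200]
cv2.imwrite('pics/c1.png',np.vstack([a,b])[:,:,::-1])
a=cv2.resize(p['frame'][130:260,380:580],(800,520),interpolation=cv2.INTER_CUBIC)
b=cv2.resize(q['frame'][140:240,40:250],(800,381),interpolation=cv2.INTER_CUBIC)
cv2.imwrite('pics/c2.png',cv2.resize(np.vstack([a,b]),(533,600))[:,:,::-1])
```

```text
{'vertical_fov': 49.62991731553355, 'cx': 320.6924614067096, 'cy': 195.1329690608853, 'R': array([[ 0.30514064,  0.95204771, -0.02223369],
       [ 0.61556156, -0.21500006, -0.75819453],
       [-0.72661761,  0.21766976, -0.65164923]]), 't': array([-0.11618556, -0.20323233,  1.67375278]), 'shot': 3} [[290.66696744 142.61223262]
 [288.85276008 120.09702688]]
{'vertical_fov': 55.9574127960093, 'cx': 316.1274807422105, 'cy': 198.0882779509234, 'R': array([[ 0.00889285, -0.99981133, -0.01726923],
       [-0.98931321, -0.00628338, -0.14567051],
       [ 0.14553452,  0.01838011, -0.98918243]]), 't': array([-0.03952548,  0.55190655,  1.07080508]), 'shot': 4} [[302.23077599 392.13228318]
 [300.14741155 406.23911917]]
```

View pics/c1.png

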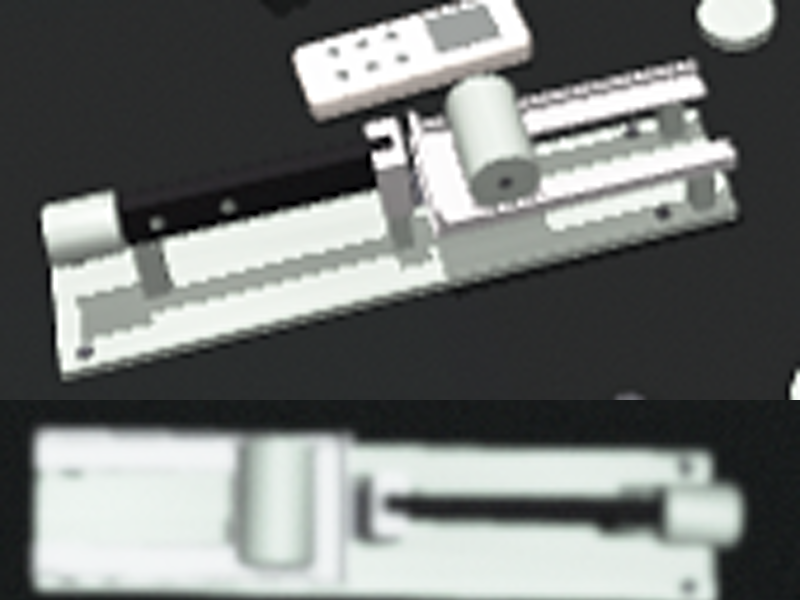

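View pics/c2.png

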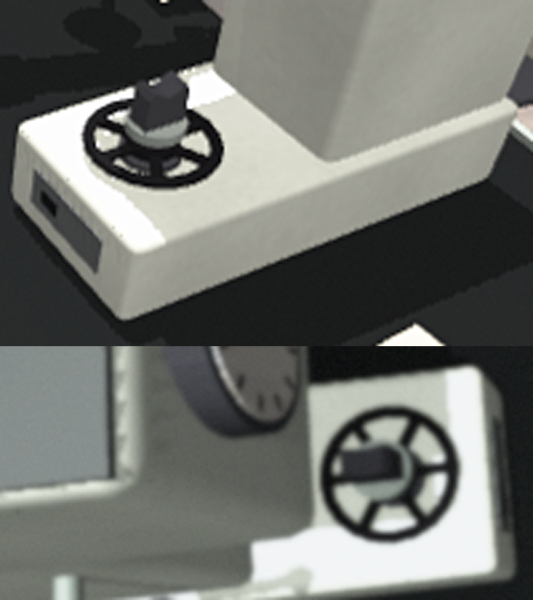

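```bash
cat > fit.py <<'E'
from h import *
from scipy.optimize import least_squares
np.set_printoptions(precision=4,suppress=True)
p=np.load('p.npy',allow_pickle=True).item();q=np.load('q.npy',allow_pickle=True).item()
T=lambda u,v:(308+u/5,183+(v-400)/5); S=lambda u,v:(175+u/4.706,205+v/4.706)
print('specimen top',ray(q,T(275,504),.068),'face scene',ray(p,S(507,183),.068))
print('weight start top',ray(q,T(665,513),.072),'tail top',ray(q,T(743,513),.072))
print('weight tail scene',ray(p,S(42,228),.072))
print('tips near scene',ray(p,S(735,155),.046),'far',ray(p,S(706,88),.046))
print('plate top: rear+x',ray(q,T(712,452),.01))
print('plate scene rear',ray(p,S(65,378),.0),'front',ray(p,S(738,217),.0))
print('bar rear top edge scene',ray(p,S(120,190),.089),'front',ray(p,S(365,150),.089))
# tester: scale scene c2: first up 4 then *533/800
S2=lambda u,v:(380+u*1.501/4,130+v*1.501/4); k=800/533*0+1.501
T2=lambda u,v:(40+u*1.501/3.81,140+(v*1.501-520)/3.81)
print('wheel centre top',ray(q,T2(391,474),.15),'scene',ray(p,S2(153,143),.15))
print('anvil: top front edge',ray(q,T2(402,462),.226))
print('base front-right bottom scene',ray(p,S2(120,318),0.0),ray(p,S2(18,200),0),'top corners',ray(q,T2(485,368),.13),ray(q,T2(507,575),.13))
for n in('wheel',):
  pass
E
python3 fit.py
```

```text
specimen top [ 0.5324 -0.1702  0.068 ] face scene [ 0.571 -0.168  0.068]
weight start top [ 0.5282 -0.3908  0.072 ] tail top [ 0.5285 -0.4348  0.072 ]
weight tail scene [ 0.5225 -0.4271  0.072 ]
tips near scene [ 0.5729 -0.0294  0.046 ] far [ 0.5128 -0.0279  0.046 ]
plate top: rear+x [ 0.5735 -0.4399  0.01  ]
plate scene rear [ 0.5726 -0.434   0.    ] front [ 0.5812 -0.0306  0.    ]
bar rear top edge scene [ 0.5244 -0.3802  0.089 ] front [ 0.5388 -0.2424  0.089 ]
wheel centre top [0.5551 0.2899 0.15  ] scene [0.5643 0.2932 0.15  ]
anvil: top front edge [0.5544 0.2532 0.226 ]
base front-right bottom scene [0.6615 0.2247 0.    ] [0.4518 0.2001 0.    ] top corners [0.6765 0.2002 0.13  ] [0.4509 0.1674 0.13  ]
```

Run:
```python
from h import *
np.set_printoptions(precision=4,suppress=True)
p=np.load('p.npy',allow_pickle=True).item();q=np.load('q.npy',allow_pickle=True).item()
g=q['frame'].min(2).astype(float)
P=[]
for u in range(392,440,3):
    c=g[194:218,u]; w=np.clip(120-c,0,None); 
    if w.sum()>0: P.append(ray(q,(u,194+(w*np.arange(24)).sum()/w.sum()),.089))
P=np.array(P);print(P[:,:2].T); print(np.polyfit(P[:,1],P[:,0],1))
print('lamp base',ray(p,(405,97),0),'tcp in top',proj(q,[[.182,.623,.214]]))
a=cv2.resize(p['frame'][150:205,405:475],(760,597),interpolation=cv2.INTER_CUBIC)[:, :400*1]
a=cv2.resize(p['frame'][150:205,410:470],(436,400),interpolation=cv2.INTER_CUBIC)
b=cv2.resize(q['frame'][165:220,165:225],(436,400),interpolation=cv2.INTER_CUBIC)
im=np.hstack([a,b])[:,:,::-1]; im=cv2.resize(im,(800,367)); im=np.clip(im.astype(float)*1.6,0,255).astype('uint8')
cv2.imwrite('pics/c3.png',im)
```

```text
[[ 0.5295  0.529   0.529   0.529   0.5291  0.5287  0.5287  0.5287  0.5284
   0.5282  0.5283  0.528   0.5263  0.5264  0.5275  0.5275]
 [-0.2491 -0.2574 -0.2658 -0.2742 -0.2826 -0.2909 -0.2993 -0.3076 -0.316
  -0.3243 -0.3327 -0.341  -0.3493 -0.3577 -0.3661 -0.3744]]
[0.0202 0.5346]
lamp base [-0.1803  0.5749  0.    ] tcp in top [[ 37.2524 339.4232]]
```

View pics/c3.png

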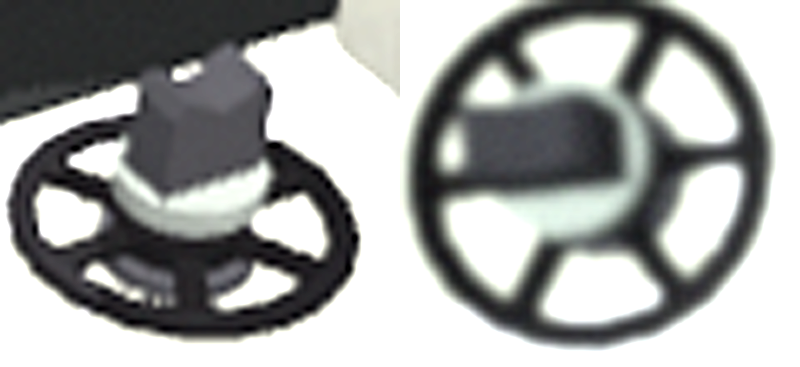

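```bash
cat > fit2.py <<'E'
from h import *
from scipy.optimize import least_squares
np.set_printoptions(precision=4,suppress=True)
p=np.load('p.npy',allow_pickle=True).item();q=np.load('q.npy',allow_pickle=True).item()
k=6.667
S=lambda u,v:np.array([410+u/k,150+v/k]); T=lambda u,v:np.array([165+(u-400)/k,165+v/k])
a=np.linspace(0,2*np.pi,361); C=np.c_[np.cos(a),np.sin(a)]
def ext(cam,x,y,r,z):
    w=proj(cam,np.c_[C*r+[x,y],0*a+z]); return np.r_[w.min(0),w.max(0)]
es=np.r_[S(10,115),S(358,338)]; et=np.r_[T(410,-3),T(768,347)]
def sol(cam,e):
    r=least_squares(lambda v:ext(cam,v[0],v[1],.075,.148)-e,[.56,.29]); return r.x,r.fun
print('wheel scene',sol(p,es),'top',sol(q,et))
def blk(x,y,th):
    R=np.array([[np.cos(th),-np.sin(th)],[np.sin(th),np.cos(th)]])
    f=lambda L:np.array([np.r_[R@np.array(l[:2])+[x,y],l[2]] for l in L])
    return f
for x,y,th in [(.56,.29,1.57+.13),(.555,.287,1.57+.13)]:
    f=blk(x,y,th)
    L=[(-.025,-.014,.226),(-.025,.014,.226),(.025,-.014,.226),(.025,.014,.226),(0,-.014,.2145),(0,.014,.2145),(-.025,-.014,.178),(.025,-.014,.178),(-.025,.014,.178)]
    print('S',((proj(p,f(L))-[410,150])*k).round().tolist()); print('T',((proj(q,f(L))-[165,165])*k+[400,0]).round().tolist())
E
python3 fit2.py
```

```text
wheel scene (array([0.5602, 0.2956]), array([-0.855 ,  0.0556,  0.8343, -0.1606])) top (array([0.5549, 0.2925]), array([-0.9698, -1.3543,  0.9625,  1.2761]))
S [[170.0, 111.0], [128.0, 74.0], [270.0, 78.0], [227.0, 42.0], [216.0, 117.0], [174.0, 81.0], [152.0, 204.0], [250.0, 170.0], [112.0, 166.0]]
T [[589.0, 77.0], [595.0, 150.0], [456.0, 93.0], [461.0, 167.0], [534.0, 91.0], [539.0, 164.0], [631.0, 102.0], [504.0, 117.0], [636.0, 172.0]]
S [[157.0, 105.0], [116.0, 69.0], [257.0, 72.0], [215.0, 37.0], [203.0, 111.0], [161.0, 75.0], [140.0, 198.0], [238.0, 165.0], [100.0, 161.0]]
T [[596.0, 90.0], [602.0, 164.0], [463.0, 106.0], [468.0, 180.0], [541.0, 104.0], [546.0, 177.0], [638.0, 114.0], [511.0, 130.0], [643.0, 184.0]]
```

```bash
cat > plan.py <<'E'
from h import *
from scipy.spatial.transform import Rotation as Ro
def plan(ways,n,p0=None,R0=None,ease=True):
    """ways: list of (pos, yaw_deg of tool x, pitch_deg tips-up); n rows each -> rows"""
    s=monitor.get_state()
    P=np.array(s['eef_pos'] if p0 is None else p0);R=Ro.from_matrix(s['tcp_rot'] if R0 is None else R0)
    off=[];ang=[]
    def rot(y,pt):
        base=Ro.from_matrix(np.array([[1,0,0],[0,-1,0],[0,0,-1.]]))
        return Ro.from_euler('z',y,degrees=True)*base*Ro.from_euler('y',pt,degrees=True)
    for (pos,yaw,pt),m in zip(ways,n):
        T=rot(yaw,pt); dv=(T*R.inv()).as_rotvec(); P0=P.copy();R0_=R
        for i in range(1,m+1):
            f=i/m
            Pn=P0+(np.array(pos)-P0)*f; Rn=Ro.from_rotvec(dv*f)*R0_
            o=np.round(R.inv().apply(Pn-P)*1000,1); a=np.round(np.degrees((R.inv()*Rn).as_rotvec()),2)
            off.append(o.tolist());ang.append(a.tolist())
            P=P+R.apply(o/1000);R=R*Ro.from_rotvec(np.radians(a))
    print(len(off),off,ang,sep='\n'); return P,R
E
python3 - <<'E'
from plan import *
plan([((.385,.1,.215),125,0),((.531,-.267,.17),88.84,0)],[12,9])
E
```

```text
21
[[-28.5, -37.2, -0.0], [-30.5, -35.5, -0.1], [-32.4, -33.8, -0.0], [-34.4, -31.8, -0.0], [-36.0, -29.9, -0.1], [-37.7, -27.8, -0.0], [-39.2, -25.6, -0.0], [-40.5, -23.4, -0.1], [-41.9, -21.1, -0.0], [-42.9, -18.7, -0.0], [-43.9, -16.2, -0.1], [-44.8, -13.8, -0.0], [-42.7, -10.1, 5.0], [-43.3, -7.1, 5.0], [-43.7, -4.0, 5.0], [-43.9, -0.9, 5.0], [-43.8, 2.1, 5.0], [-43.6, 5.2, 5.0], [-43.1, 8.2, 5.0], [-42.4, 11.2, 5.0], [-41.6, 14.2, 5.0]]
[[0.0, 0.0, 3.23], [0.0, 0.0, 3.23], [0.0, 0.0, 3.22], [0.0, -0.0, 3.23], [0.0, -0.0, 3.23], [0.0, -0.0, 3.23], [0.0, -0.0, 3.23], [0.0, -0.0, 3.22], [0.0, -0.0, 3.23], [0.0, -0.0, 3.23], [0.0, -0.0, 3.23], [0.0, -0.0, 3.23], [0.0, -0.0, 4.02], [0.0, -0.0, 4.01], [0.0, -0.0, 4.02], [0.0, -0.0, 4.02], [0.0, -0.0, 4.02], [0.0, -0.0, 4.01], [0.0, -0.0, 4.02], [0.0, -0.0, 4.02], [0.0, -0.0, 4.02]]
```

Emit:
jog_arm:
  gripper: [91,91,91,91,91,91,91,91,91,91,91,91]
  offset:
    - [-28.5,-37.2,0]
    - [-30.5,-35.5,0]
    - [-32.4,-33.8,0]
    - [-34.4,-31.8,0]
    - [-36,-29.9,0]
    - [-37.7,-27.8,0]
    - [-39.2,-25.6,0]
    - [-40.5,-23.4,0]
    - [-41.9,-21.1,0]
    - [-42.9,-18.7,0]
    - [-43.9,-16.2,0]
    - [-44.8,-13.8,0]
  angular:
    - [0,0,3.23]
    - [0,0,3.23]
    - [0,0,3.23]
    - [0,0,3.23]
    - [0,0,3.23]
    - [0,0,3.23]
    - [0,0,3.23]
    - [0,0,3.23]
    - [0,0,3.23]
    - [0,0,3.23]
    - [0,0,3.23]
    - [0,0,3.23]
  squeeze: 60

```text
time: 3.2
eef_pos: [0.3854, 0.0986, 0.215]
tcp_rot: [[-0.572, 0.82, 0.001], [0.82, 0.572, 0.001], [0.0, 0.001, -1.0]]
contact_force: [0.6, 0.1, 0.1]
finger_gap: 0.0912
gripper_force: 0.0
```

Emit:
jog_arm:
  gripper: [60,60,60,60,60,60,60,60,60]
  offset:
    - [-42.7,-10.1,5]
    - [-43.3,-7.1,5]
    - [-43.7,-4,5]
    - [-43.9,-0.9,5]
    - [-43.8,2.1,5]
    - [-43.6,5.2,5]
    - [-43.1,8.2,5]
    - [-42.4,11.2,5]
    - [-41.6,14.2,5]
  angular:
    - [0,0,4.02]
    - [0,0,4.02]
    - [0,0,4.02]
    - [0,0,4.02]
    - [0,0,4.02]
    - [0,0,4.02]
    - [0,0,4.02]
    - [0,0,4.02]
    - [0,0,4.02]

```text
time: 4.32
eef_pos: [0.5314, -0.2683, 0.1695]
tcp_rot: [[0.023, 1.0, 0.0], [1.0, -0.023, 0.0], [0.0, 0.0, -1.0]]
contact_force: [0.1, 0.6, -0.4]
finger_gap: 0.06
gripper_force: 0.0
```

Run:
```python
from plan import *
s=monitor.get_state();print(s['time'],np.array(s['eef_pos']).round(4),np.array(s['tcp_rot']).round(3).tolist(),s['finger_gap'],np.array(s['joint_positions']).round(2))
plan([((.531,-.267,.075),88.84,0)],[3])
p=shot('scene');q=shot('top')
a=cv2.resize(p['frame'][195:275,190:310],(750,500),interpolation=cv2.INTER_CUBIC)
cv2.imwrite('pics/c4.png',a[:,:,::-1])
print(proj(p,[s['eef_pos']]),proj(q,[s['eef_pos']]))
```

```text
4.325 [ 0.5314 -0.2683  0.1695] [[0.023, 1.0, 0.0], [1.0, -0.023, 0.0], [0.0, 0.0, -1.0]] 0.05998396360536912 [-0.12  0.49  0.71  1.82 -0.38  0.97  0.73]
3
[[0.4, -0.2, 31.5], [0.4, -0.1, 31.5], [0.5, -0.2, 31.5]]
[[0.01, -0.0, -0.05], [0.01, -0.01, -0.05], [0.01, -0.0, -0.04]]
[[238.25796795 215.65826675]] [[405.08418371 199.304139  ]]
```

View pics/c4.png

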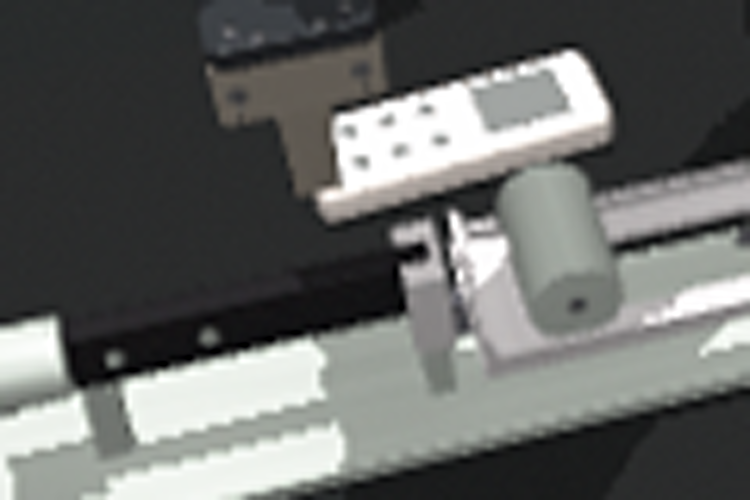

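Emit:
jog_arm:
  gripper: [60,60,60,60,60,60]
  offset:
    - [0,0,30]
    - [0,0,30]
    - [0,0,25]
    - [0,0,18]
    - [0,0,12]
    - [0,0,1]
  angular:
    - [0,0,0]
    - [0,0,0]
    - [0,0,0]
    - [0,0,0]
    - [0,0,0]
    - [0,0,0]

```text
time: 5.18
eef_pos: [0.5305, -0.2669, 0.0532]
tcp_rot: [[0.021, 1.0, -0.001], [1.0, -0.021, 0.0], [0.0, -0.001, -1.0]]
contact_force: [0.5, -0.6, -0.4]
finger_gap: 0.0603
gripper_force: 0.0
```

Run:
```python
from plan import *
s=monitor.get_state();print(s['time'],np.array(s['eef_pos']).round(4),s['contact_force'])
p=shot('scene');q=shot('top')
a=cv2.resize(p['frame'][205:265,200:300],(600,360),interpolation=cv2.INTER_CUBIC)
b=cv2.resize(q['frame'][185:225,350:450],(600,240),interpolation=cv2.INTER_CUBIC)
cv2.imwrite('pics/c5.png',np.vstack([a,b])[:,:,::-1])
```

```text
5.175 [ 0.5305 -0.2669  0.0532] [ 0.46361881 -0.59017815 -0.43341414]
```

View pics/c5.png

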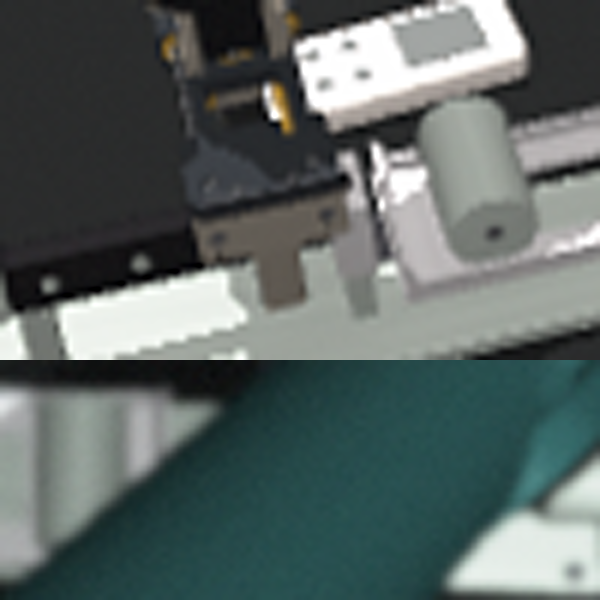

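Emit:
jog_arm:
  gripper: [30,18,8,8,8,8,8]
  offset:
    - [0,0,0]
    - [0,0,0]
    - [0,0,0]
    - [0,0,0]
    - [0,0,0]
    - [0,0,0]
    - [0,0,0]
  angular:
    - [0,0,0]
    - [0,0,0]
    - [0,0,0]
    - [0,0,0]
    - [0,0,0]
    - [0,0,0]
    - [0,0,0]
  squeeze: 60

```text
time: 6.15
eef_pos: [0.5314, -0.2672, 0.0537]
tcp_rot: [[0.021, 1.0, 0.001], [1.0, -0.021, -0.0], [-0.0, 0.001, -1.0]]
contact_force: [2.8, -0.9, -1.3]
finger_gap: 0.0133
gripper_force: 60.0
```

```bash
cat > m.py <<'E'
from plan import *
import sys
np.set_printoptions(precision=4,suppress=True)
def st():
    s=monitor.get_state(); R=np.array(s['tcp_rot'])
    print('t',round(s['time'],2),'P',np.array(s['eef_pos']).round(4),'yaw',np.degrees(np.arctan2(R[1,0],R[0,0])).round(2),'pitch',np.degrees(np.arcsin(R[2,0])).round(2),'roll',np.degrees(np.arcsin(R[2,1])).round(2),'F',np.array(s['contact_force']).round(2),'tau',np.array(s['ft_torque']).round(3),'tool tau',(R.T@np.array(s['ft_torque'])).round(3),'gap',round(s['finger_gap'],4),'g',round(s['gripper_force'],1))
    return s
E
python3 -c "
from m import *
for i in range(3): st(); p=shot('scene')
print([(np.array(d['at']).round(3),round(d['confidence'],2)) for d in spotter.recognise(p,'specimen')])"
```

```text
t 6.15 P [ 0.5314 -0.2672  0.0537] yaw 88.82 pitch -0.02 roll 0.07 F [ 2.84 -0.91 -1.27] tau [-0.167 -0.606  0.177] tool tau [-0.609 -0.154 -0.177] gap 0.0133 g 60.0
t 6.2 P [ 0.5314 -0.2672  0.0537] yaw 88.82 pitch -0.02 roll 0.06 F [ 3.08 -0.51 -1.28] tau [-0.168 -0.689  0.085] tool tau [-0.692 -0.153 -0.085] gap 0.0137 g 60.0
t 6.25 P [ 0.5314 -0.2672  0.0537] yaw 88.82 pitch -0.02 roll 0.07 F [ 3.84  0.42 -1.68] tau [-0.115 -0.742  0.185] tool tau [-0.744 -0.1   -0.185] gap 0.0134 g 60.0
[(array([ 0.551, -0.174,  0.084]), 0.92), (array([0.574, 0.054, 0.05 ]), 0.63)]
```

Emit:
jog_arm:
  gripper: [8,8,8,8,8,8,8]
  offset:
    - [0,0,-5]
    - [0,0,-4]
    - [0,0,-4]
    - [0,0,-4]
    - [0,0,-4]
    - [0,0,-4]
    - [0,0,-2]
  angular:
    - [0,2,0]
    - [0,1.5,0]
    - [0,0.5,0]
    - [0,0.5,0]
    - [0,0,0]
    - [0,0,0]
    - [0,0,0]

```text
time: 7.22
eef_pos: [0.5308, -0.2684, 0.0809]
tcp_rot: [[0.021, 1.0, 0.002], [0.997, -0.021, 0.078], [0.079, 0.0, -0.997]]
contact_force: [-0.2, -0.9, -7.3]
finger_gap: 0.0139
gripper_force: 60.0
```

Run:
```python
from m import *
for i in range(4): s=st(); p=shot('scene')
print([(np.array(d['at']).round(3),round(d['confidence'],2)) for d in spotter.recognise(p,'specimen')])
a=cv2.resize(p['frame'][185:265,200:340],(770,440),interpolation=cv2.INTER_CUBIC)
cv2.imwrite('pics/c6.png',a[:,:,::-1])
```

```text
t 7.22 P [ 0.5308 -0.2684  0.0809] yaw 88.82 pitch 4.5 roll 0.02 F [-0.18 -0.94 -7.34] tau [-0.22   0.12  -0.077] tool tau [ 0.109 -0.223  0.085] gap 0.0139 g 60.0
t 7.28 P [ 0.5309 -0.2685  0.081 ] yaw 88.82 pitch 4.5 roll 0.03 F [-0.76 -0.88 -7.96] tau [-0.187  0.071 -0.022] tool tau [ 0.065 -0.189  0.028] gap 0.0137 g 60.0
t 7.33 P [ 0.5309 -0.2685  0.0808] yaw 88.82 pitch 4.5 roll 0.03 F [-0.13 -1.29 -7.47] tau [-0.178  0.037  0.008] tool tau [ 0.034 -0.178 -0.005] gap 0.0136 g 60.0
t 7.38 P [ 0.5308 -0.2684  0.0806] yaw 88.81 pitch 4.5 roll 0.01 F [-0.44  0.23 -8.07] tau [-0.238  0.068  0.03 ] tool tau [ 0.065 -0.239 -0.025] gap 0.0136 g 60.0
[(array([0.572, 0.054, 0.052]), 0.86), (array([ 0.547, -0.195,  0.113]), 0.69), (array([ 0.262, -0.214,  0.046]), 0.54)]
```

View pics/c6.png

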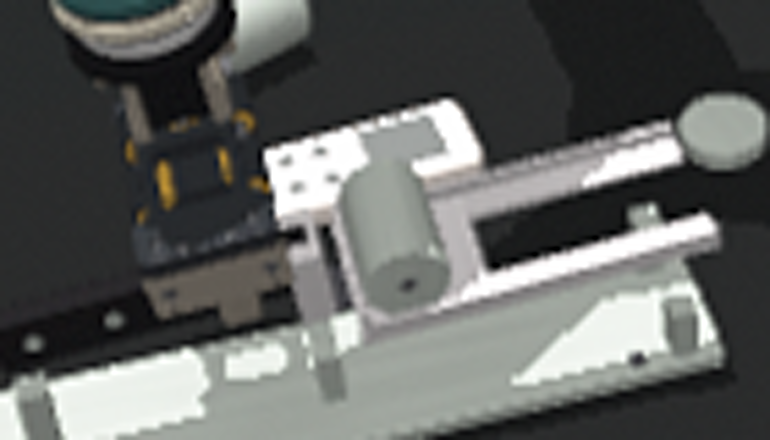

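```bash
cat >> plan.py <<'E'
def path(way,n,ramp,dec=1):
    """way: list of (pos,yaw,pitch) polyline from current; trapezoid speed over n rows"""
    s=monitor.get_state();R=np.array(s['tcp_rot']);P=np.array(s['eef_pos'])
    cur=(P,np.degrees(np.arctan2(R[1,0],R[0,0])),np.degrees(np.arcsin(R[2,0])))
    W=[cur]+way; X=np.array([np.r_[w[0],w[1],w[2]] for w in W],float)
    L=np.r_[0,np.cumsum(np.linalg.norm(np.diff(X[:,:3],axis=0),axis=1))]
    v=np.minimum(1,np.minimum((np.arange(n)+.5)/ramp,(n-np.arange(n)-.5)/ramp)); f=np.cumsum(v)/v.sum()*L[-1]
    Y=np.array([[np.interp(a,L,X[:,j]) for j in range(5)] for a in f])
    print('max step mm',L[-1]/v.sum()*1000)
    return plan([(y[:3],y[3],y[4]) for y in Y],[1]*n)
E
python3 - <<'E'
from m import *
p=np.load('p.npy',allow_pickle=True).item();q=np.load('q.npy',allow_pickle=True).item()
S2=lambda u,v:(380+u*1.501/4,130+v*1.501/4)
a=ray(p,S2(130,317),0);b=ray(p,S2(492,183),0);d=b-a;print('side edge',a,b,np.degrees(np.arctan2(d[1],d[0])))
a=ray(p,S2(133,253),.13);b=ray(p,S2(515,105),.13);d=b-a;print('side top edge',a,b,np.degrees(np.arctan2(d[1],d[0])))
path([((.547,-.18,.19),91,4.5),((.560,-.06,.247),94,4.5),((.582,.1187,.247),98,4.5)],36,7)
E
```

```text
side edge [0.6636 0.2355 0.    ] [0.6111 0.7515 0.    ] 95.81183308780851
side top edge [0.6887 0.2049 0.13  ] [0.6174 0.7231 0.13  ] 97.82972305763462
max step mm 15.700015524080381
36
[[0.8, 0.1, -0.8], [2.3, 0.4, -2.4], [3.8, 0.5, -4.1], [5.4, 0.9, -5.6], [6.9, 1.0, -7.3], [8.4, 1.4, -8.9], [10.0, 1.6, -10.5], [10.7, 1.7, -11.4], [10.7, 1.8, -11.3], [10.8, 1.9, -11.3], [10.7, 1.8, -11.4], [10.7, 2.0, -11.3], [12.5, 1.8, -8.6], [14.5, 1.8, -5.6], [14.6, 1.9, -5.6], [14.5, 2.0, -5.6], [14.5, 2.1, -5.5], [14.6, 2.2, -5.6], [14.5, 2.2, -5.6], [14.4, 2.4, -5.6], [14.5, 2.4, -5.6], [15.4, 3.0, 1.0], [15.3, 3.1, 1.2], [15.3, 3.1, 1.2], [15.3, 3.3, 1.2], [15.3, 3.4, 1.2], [15.3, 3.5, 1.2], [15.2, 3.5, 1.2], [15.2, 3.7, 1.2], [14.2, 3.4, 1.1], [11.9, 3.0, 1.0], [9.7, 2.6, 0.7], [7.6, 1.9, 0.6], [5.4, 1.5, 0.5], [3.3, 0.8, 0.2], [1.0, 0.3, 0.1]]
[[-0.01, -0.0, -0.02], [0.0, -0.0, -0.05], [0.01, -0.0, -0.09], [0.01, -0.0, -0.12], [0.01, -0.0, -0.15], [0.02, -0.0, -0.19], [0.01, -0.0, -0.23], [0.02, -0.0, -0.24], [0.02, -0.01, -0.24], [0.02, 0.0, -0.24], [0.02, 0.0, -0.25], [0.02, 0.0, -0.24], [0.02, 0.0, -0.29], [0.03, 0.0, -0.35], [0.03, 0.0, -0.36], [0.03, 0.0, -0.35], [0.02, 0.0, -0.35], [0.03, 0.0, -0.35], [0.03, 0.0, -0.35], [0.03, 0.0, -0.36], [0.02, 0.0, -0.35], [0.03, 0.0, -0.34], [0.03, 0.0, -0.35], [0.03, 0.0, -0.35], [0.02, 0.0, -0.35], [0.03, 0.0, -0.35], [0.03, 0.0, -0.34], [0.03, 0.0, -0.35], [0.02, 0.0, -0.35], [0.03, 0.0, -0.32], [0.02, 0.0, -0.28], [0.02, 0.0, -0.22], [0.01, 0.0, -0.17], [0.01, 0.0, -0.13], [0.01, 0.0, -0.07], [-0.0, 0.0, -0.03]]
```

Emit:
jog_arm:
  gripper: [8,8,8,8,8,8,8,8,8,8,8,8]
  offset:
    - [0.8,0.1,-0.8]
    - [2.3,0.4,-2.4]
    - [3.8,0.5,-4.1]
    - [5.4,0.9,-5.6]
    - [6.9,1.0,-7.3]
    - [8.4,1.3,-8.9]
    - [10.0,1.5,-10.5]
    - [10.7,1.6,-11.4]
    - [10.7,1.7,-11.3]
    - [10.8,1.7,-11.3]
    - [10.7,1.7,-11.4]
    - [10.7,1.7,-11.3]
  angular:
    - [0,0,-0.02]
    - [0,0,-0.05]
    - [0.01,0,-0.09]
    - [0.01,0,-0.12]
    - [0.01,0,-0.15]
    - [0.02,0,-0.19]
    - [0.01,0,-0.23]
    - [0.02,0,-0.24]
    - [0.02,0,-0.24]
    - [0.02,0,-0.24]
    - [0.02,0,-0.25]
    - [0.02,0,-0.24]

```text
time: 8.98
eef_pos: [0.5452, -0.1846, 0.1845]
tcp_rot: [[-0.015, 1.0, -0.001], [0.997, 0.015, 0.078], [0.078, 0.0, -0.997]]
contact_force: [-0.7, 0.7, -8.3]
finger_gap: 0.014
gripper_force: 60.0
```

Emit:
jog_arm:
  gripper: [8,8,8,8,8,8,8,8,8,8,8,8]
  offset:
    - [12.5,1.7,-8.6]
    - [14.5,1.7,-5.6]
    - [14.6,1.8,-5.6]
    - [14.5,1.9,-5.6]
    - [14.5,2.0,-5.5]
    - [14.6,2.0,-5.6]
    - [14.5,2.0,-5.6]
    - [14.4,2.2,-5.6]
    - [14.5,2.2,-5.6]
    - [15.4,2.8,1.0]
    - [15.3,2.9,1.2]
    - [15.3,2.9,1.2]
  angular:
    - [0.02,0,-0.28]
    - [0.02,0,-0.33]
    - [0.02,0,-0.33]
    - [0.02,0,-0.32]
    - [0.02,0,-0.32]
    - [0.02,0,-0.32]
    - [0.02,0,-0.32]
    - [0.02,0,-0.32]
    - [0.02,0,-0.32]
    - [0.02,0,-0.31]
    - [0.02,0,-0.31]
    - [0.02,0,-0.31]

```text
time: 10.48
eef_pos: [0.5632, -0.013, 0.2468]
tcp_rot: [[-0.081, 0.997, -0.006], [0.994, 0.082, 0.078], [0.078, 0.0, -0.997]]
contact_force: [1.1, -0.4, -8.1]
finger_gap: 0.0136
gripper_force: 60.0
```

Run:
```python
from m import *
s=st()
path([((.5794,.1184,.247),97.2,4.5)],13,6)
```

```text
t 10.47 P [ 0.5632 -0.013   0.2468] yaw 94.69 pitch 4.5 roll 0.02 F [ 1.09 -0.4  -8.05] tau [-0.177  0.059  0.025] tool tau [ 0.075 -0.171 -0.019] gap 0.0136 g 60.0
max step mm 18.90769602465902
13
[[1.5, 0.3, 0.1], [4.7, 1.0, 0.4], [7.6, 1.6, 0.6], [10.8, 2.3, 0.8], [13.8, 3.0, 1.1], [16.9, 3.7, 1.3], [18.4, 4.2, 1.4], [16.8, 4.0, 1.3], [13.7, 3.3, 1.1], [10.7, 2.6, 0.8], [7.6, 1.9, 0.6], [4.6, 1.2, 0.3], [1.5, 0.3, 0.1]]
[[0.03, 0.0, -0.03], [0.0, 0.0, -0.09], [0.02, 0.0, -0.15], [0.01, 0.0, -0.21], [0.02, 0.0, -0.27], [0.03, 0.0, -0.32], [0.03, 0.0, -0.36], [0.02, 0.0, -0.33], [0.02, 0.0, -0.27], [0.02, 0.0, -0.21], [0.01, 0.0, -0.15], [0.01, 0.0, -0.08], [0.0, 0.0, -0.03]]
```

Emit:
jog_arm:
  gripper: [8,8,8,8,8,8,8,8,8,8,8,8]
  offset:
    - [15.3,3.2,1.2]
    - [15.3,3.3,1.2]
    - [15.3,3.3,1.2]
    - [15.3,3.4,1.2]
    - [15.0,3.4,1.2]
    - [13.8,3.1,1.1]
    - [11.5,2.7,0.9]
    - [9.2,2.1,0.7]
    - [7.0,1.7,0.5]
    - [5.0,1.2,0.4]
    - [3.0,0.8,0.2]
    - [1.2,0.3,0.1]
  angular:
    - [0.02,0,-0.28]
    - [0.02,0,-0.28]
    - [0.02,0,-0.28]
    - [0.02,0,-0.28]
    - [0.02,0,-0.28]
    - [0.02,0,-0.25]
    - [0.02,0,-0.22]
    - [0.02,0,-0.2]
    - [0.01,0,-0.15]
    - [0.01,0,-0.1]
    - [0,0,-0.08]
    - [0,0,-0.04]

```text
time: 11.98
eef_pos: [0.579, 0.1153, 0.2473]
tcp_rot: [[-0.123, 0.992, -0.008], [0.989, 0.124, 0.078], [0.078, 0.001, -0.997]]
contact_force: [-0.6, 0.8, -8.1]
finger_gap: 0.014
gripper_force: 60.0
```

Run:
```python
from m import *
F=[]
for i in range(6):
    s=monitor.get_state(); R=np.array(s['tcp_rot']);F.append(np.r_[s['contact_force'],R.T@np.array(s['ft_torque'])]); p=shot('scene')
st();F=np.array(F);print(F.mean(0),F.std(0))
print([(np.array(d['at']).round(3),round(d['confidence'],2)) for d in spotter.recognise(p,'specimen')])
np.save('p2.npy',p,allow_pickle=True)
a=cv2.resize(p['frame'][110:210,360:490],(780,600),interpolation=cv2.INTER_CUBIC)
cv2.imwrite('pics/c7.png',np.clip(a[:,:,::-1]*1.3,0,255))
```

```text
t 12.28 P [0.579  0.1151 0.2473] yaw 97.09 pitch 4.49 roll 0.08 F [ 0.95  0.52 -8.43] tau [-0.174 -0.001  0.03 ] tool tau [ 0.022 -0.173 -0.029] gap 0.0139 g 60.0
[-0.0559 -0.0438 -8.4061  0.0671 -0.1732  0.0138] [0.4925 0.6181 0.3872 0.0289 0.0323 0.0147]
[(array([0.571, 0.053, 0.049]), 0.74), (array([ 0.272, -0.243,  0.047]), 0.74), (array([0.6  , 0.193, 0.272]), 0.52), (array([ 0.74 , -0.149,  0.01 ]), 0.4)][ WARN:0@7.522] global loadsave.cpp:1063 imwrite_ Unsupported depth image for selected encoder is fallbacked to CV_8U.
```

View pics/c7.png

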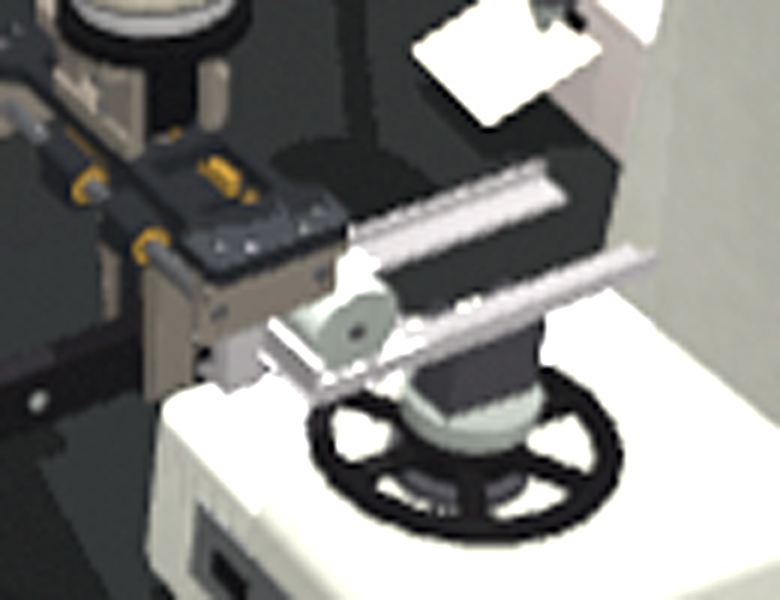

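```bash
cat >> m.py <<'E'
M=.236
def geom(s,xb,m=M):
    """bar centre, near face centre, neck, blade dirs for bar at fork x = xb"""
    R=np.array(s['tcp_rot']);G=np.array(s['eef_pos'])-.019*R[:,2]
    x,y,z=R[:,0],-R[:,1],-R[:,2]
    N=G+.047*x-.028*z; nod=m*9.81*(xb+.118)/4
    c,sn=np.cos(nod),np.sin(nod); X=c*x-sn*z; Z=c*z+sn*x
    B=N+(xb+.118)*X+.024*Z
    return B,B-.035*y,N,X,Z,y
E
python3 - <<'E'
from m import *
s=st();p=np.load('p2.npy',allow_pickle=True).item()
for xb in(-.085,-.08):
  B,f,N,X,Z,y=geom(s,xb);print(B,f,'slope',X[2],proj(p,f))
O=N+.118*X-.002*Z;print('origin',O)
L=[(.07,-.042,.004),(.07,-.042,.012),(.07,.042,.012),(.07,-.022,.004),(-.045,.022,.004),(.07,.022,.004)]
print(((proj(p,[O+a*X+b*y+c*Z for a,b,c in L])-[360,110])*6).round())
E
```

```text
t 12.32 P [0.579  0.1152 0.2473] yaw 97.09 pitch 4.49 roll 0.07 F [-0.21  0.43 -8.67] tau [-0.229  0.049 -0.014] tool tau [ 0.076 -0.221  0.02 ] gap 0.0135 g 60.0
[0.5692 0.1936 0.2679] [0.6039 0.1979 0.268 ] slope 0.0593020925970641 [[418.932  164.8686]]
[0.5686 0.1987 0.2681] [0.6033 0.203  0.2682] slope 0.0564129938399657 [[420.6031 164.2771]]
origin [0.5586 0.2794 0.2467]
[[653. 268.]
 [656. 253.]
 [537. 160.]
 [624. 245.]
 [352. 272.]
 [562. 196.]]
```

```bash
cat >> m.py <<'E'
from scipy.optimize import minimize_scalar
_p=np.load('p2.npy',allow_pickle=True).item()
_t=cv2.resize(_p['frame'][155:176,409:430].astype(np.float32),None,fx=4,fy=4,interpolation=cv2.INTER_CUBIC)
_m=np.zeros(_t.shape,np.float32); cv2.circle(_m,(44,44),30,(1,1,1),-1)
def track(n=1):
    for i in range(n):
        s=monitor.get_state();p=shot('scene')
        xs=np.arange(-.09,.075,.002); uv=np.array([proj(p,geom(s,x)[1])[0] for x in xs])+[.5,.6]
        big=cv2.resize(p['frame'][120:190,395:475].astype(np.float32),None,fx=4,fy=4,interpolation=cv2.INTER_CUBIC)
        r=cv2.matchTemplate(big,_t,cv2.TM_SQDIFF,mask=_m)
        # restrict to predicted line
        H=np.full(r.shape,np.inf,np.float32)
        for u,v in uv:
            cu=int(round((u-395)*4-44));cv=int(round((v-120)*4-44)); sl=np.s_[max(cv-7,0):cv+8,max(cu-5,0):cu+6]; H[sl]=r[sl]
        j=np.unravel_index(np.argmin(H),H.shape); px=np.array([395+(j[1]+44)/4,120+(j[0]+44)/4])
        d=np.linalg.norm((uv-px)*[1,.3],axis=1); xb=xs[np.argmin(d)]
        xf=minimize_scalar(lambda x:np.sum(((proj(p,geom(s,x)[1])[0]+[.5,.6]-px)*[1,.3])**2),bounds=(xb-.004,xb+.004),method='bounded').x
        B,f,N,X,Z,y=geom(s,xf); P=np.arcsin(np.array(s['tcp_rot'])[2,0])
        print('t %.2f xb %.1f mm'%(s['time'],xf*1e3),'px',px,'dv %.1f'%(px[1]-proj(p,f)[0][1]),'score %.0f'%np.sqrt(H.min()/_m.sum()),'P %.4f'%P,'modelslope %.4f'%(-X[2]),'B',B.round(4))
    np.save('last.npy',p,allow_pickle=True)
    return xf,s,p
E
python3 -c "
from m import *
track(1)"
```

```text
t 12.32 xb -83.4 mm px [420. 166.] dv 1.3 score 5 P 0.0784 modelslope -0.0584 B [0.569  0.1953 0.268 ]
```

Emit:
jog_arm:
  gripper: [8,8,8,8,8,8,8,8,8,8]
  offset:
    - [0,0,-1]
    - [0,0,-1]
    - [0,0,-1]
    - [0,0,-1]
    - [0,0,-1]
    - [0,0,-1]
    - [0,0,-1]
    - [0,0,-1]
    - [0,0,0]
    - [0,0,0]
  angular:
    - [0,-0.6,0]
    - [0,-0.6,0]
    - [0,-0.6,0]
    - [0,-0.6,0]
    - [0,-0.6,0]
    - [0,-0.6,0]
    - [0,-0.6,0]
    - [0,-0.6,0]
    - [0,0,0]
    - [0,0,0]

```text
time: 13.62
eef_pos: [0.579, 0.115, 0.2552]
tcp_rot: [[-0.124, 0.992, 0.002], [0.992, 0.124, -0.005], [-0.005, 0.001, -1.0]]
contact_force: [0.7, -0.2, -8.2]
finger_gap: 0.0139
gripper_force: 60.0
```

```bash
python3 -c "
from m import *
track(2);st()"
```

```text
t 13.62 xb -80.2 mm px [421.5  165.25] dv 1.3 score 21 P -0.0054 modelslope 0.0272 B [0.5684 0.1997 0.2689]
t 13.68 xb -80.2 mm px [421.5  165.25] dv 1.4 score 20 P -0.0053 modelslope 0.0272 B [0.5684 0.1997 0.269 ]
t 13.72 P [0.579  0.1149 0.2552] yaw 97.09 pitch -0.31 roll 0.07 F [-0.18 -0.02 -8.5 ] tau [ 0.029  0.049 -0.021] tool tau [0.045 0.035 0.021] gap 0.0136 g 60.0
```

Emit:
jog_arm:
  gripper: [8,8,8]
  offset:
    - [0,0,0]
    - [0,0,0]
    - [0,0,0]
  angular:
    - [0,-0.3,0]
    - [0,0,0]
    - [0,0,0]

```text
time: 14.1
eef_pos: [0.579, 0.1151, 0.2553]
tcp_rot: [[-0.124, 0.992, 0.003], [0.992, 0.124, -0.01], [-0.011, 0.001, -1.0]]
contact_force: [0.5, 0.2, -8.2]
finger_gap: 0.0138
gripper_force: 60.0
```

```bash
python3 -c "
from m import *
track(2)"
```

```text
t 14.10 xb -74.2 mm px [423.5 165. ] dv 1.5 score 21 P -0.0106 modelslope 0.0359 B [0.5677 0.2058 0.2682]
t 14.15 xb -73.5 mm px [423.75 165.  ] dv 1.6 score 26 P -0.0106 modelslope 0.0363 B [0.5676 0.2066 0.2681]
```

Emit:
jog_arm:
  gripper: [8,8,8,8]
  offset:
    - [0,0,0]
    - [0,0,0]
    - [0,0,0]
    - [0,0,0]
  angular:
    - [0,0,0]
    - [0,0.3,0]
    - [0,0.5,0]
    - [0,0.5,0]

```text
time: 14.7
eef_pos: [0.579, 0.1149, 0.2553]
tcp_rot: [[-0.124, 0.992, -0.0], [0.992, 0.124, 0.013], [0.013, 0.001, -1.0]]
contact_force: [-0.1, 0.1, -8.3]
finger_gap: 0.0137
gripper_force: 60.0
```

```bash
python3 -c "
from m import *
track(2)"
```

```text
t 14.70 xb -47.2 mm px [432.25 161.75] dv 1.3 score 25 P 0.0126 modelslope 0.0283 B [0.5643 0.2326 0.2689]
t 14.75 xb -45.3 mm px [432.75 161.5 ] dv 1.1 score 26 P 0.0127 modelslope 0.0293 B [0.5642 0.2341 0.2688]
```

Emit:
jog_arm:
  gripper: [8,8,8]
  offset:
    - [0,0,0]
    - [0,0,0]
    - [0,0,0]
  angular:
    - [0,0.6,0]
    - [0,0.6,0]
    - [0,0.5,0]

```text
time: 15.18
eef_pos: [0.5791, 0.1149, 0.2553]
tcp_rot: [[-0.123, 0.992, -0.004], [0.991, 0.124, 0.042], [0.042, 0.001, -0.999]]
contact_force: [-0.6, -0.1, -8.4]
finger_gap: 0.0133
gripper_force: 60.0
```

```bash
python3 -c "
from m import *
track(2)"
```

```text
t 15.18 xb -27.9 mm px [438.5 159. ] dv 1.2 score 32 P 0.0423 modelslope 0.0099 B [0.562  0.2515 0.2714]
t 15.22 xb -26.9 mm px [438.75 159.  ] dv 1.3 score 32 P 0.0424 modelslope 0.0103 B [0.562  0.2523 0.2714]
```

Emit:
jog_arm:
  gripper: [8,8,8]
  offset:
    - [0,0,0]
    - [0,0,0]
    - [0,0,0]
  angular:
    - [0,-0.2,0]
    - [0,0,0]
    - [0,0.2,0]

```text
time: 15.65
eef_pos: [0.579, 0.1153, 0.2552]
tcp_rot: [[-0.124, 0.992, -0.004], [0.991, 0.124, 0.042], [0.042, 0.001, -0.999]]
contact_force: [0.5, -0.1, -8.7]
finger_gap: 0.0134
gripper_force: 60.0
```

```bash
python3 -c "
from m import *
track(2)"
```

```text
t 15.65 xb -25.1 mm px [439.5  158.75] dv 1.3 score 31 P 0.0420 modelslope 0.0118 B [0.5615 0.2547 0.2711]
t 15.70 xb -24.9 mm px [439.5  158.75] dv 1.3 score 31 P 0.0420 modelslope 0.0119 B [0.5615 0.2547 0.2711]
```

Emit:
jog_arm:
  gripper: [8,8,8,8,8]
  offset:
    - [0,0,0]
    - [0,0,0]
    - [0,0,0]
    - [0,0,0]
    - [0,0,0]
  angular:
    - [0,-0.5,0]
    - [0,-0.5,0]
    - [0,0,0]
    - [0,0,0]
    - [0,0.3,0]

```text
time: 16.38
eef_pos: [0.579, 0.1151, 0.2553]
tcp_rot: [[-0.124, 0.992, -0.002], [0.992, 0.124, 0.03], [0.03, 0.001, -1.0]]
contact_force: [0.0, -0.3, -8.6]
finger_gap: 0.0136
gripper_force: 60.0
```

```bash
python3 -c "
from m import *
track(2)"
```

```text
t 16.38 xb -20.9 mm px [440.75 158.75] dv 1.1 score 29 P 0.0298 modelslope 0.0264 B [0.561  0.259  0.2691]
t 16.43 xb -20.6 mm px [440.75 158.75] dv 1.0 score 29 P 0.0300 modelslope 0.0264 B [0.5611 0.259  0.2691]
```

Emit:
jog_arm:
  gripper: [8,8,8,8]
  offset:
    - [0,0,0]
    - [0,0,0]
    - [0,0,0]
    - [0,0,0]
  angular:
    - [0,0,0]
    - [0,0,0]
    - [0,0.4,0]
    - [0,0.6,0]

```text
time: 16.98
eef_pos: [0.579, 0.1151, 0.2553]
tcp_rot: [[-0.124, 0.992, -0.005], [0.991, 0.124, 0.047], [0.048, 0.001, -0.999]]
contact_force: [-0.5, 0.4, -9.0]
finger_gap: 0.0137
gripper_force: 60.0
```

```bash
python3 -c "
from m import *
track(2)"
```

```text
t 16.98 xb -21.1 mm px [440.75 158.  ] dv 1.1 score 30 P 0.0476 modelslope 0.0085 B [0.5611 0.2585 0.2717]
t 17.02 xb -22.2 mm px [440.25 158.25] dv 1.2 score 30 P 0.0478 modelslope 0.0076 B [0.5614 0.2569 0.2718]
```

```bash
python3 -c "
from m import *
p=np.load('last.npy',allow_pickle=True).item()
a=cv2.resize(p['frame'][110:210,360:490],(780,600),interpolation=cv2.INTER_CUBIC)
cv2.imwrite('pics/c8.png',a[:,:,::-1])"
```

```text
(no output)
```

View pics/c8.png

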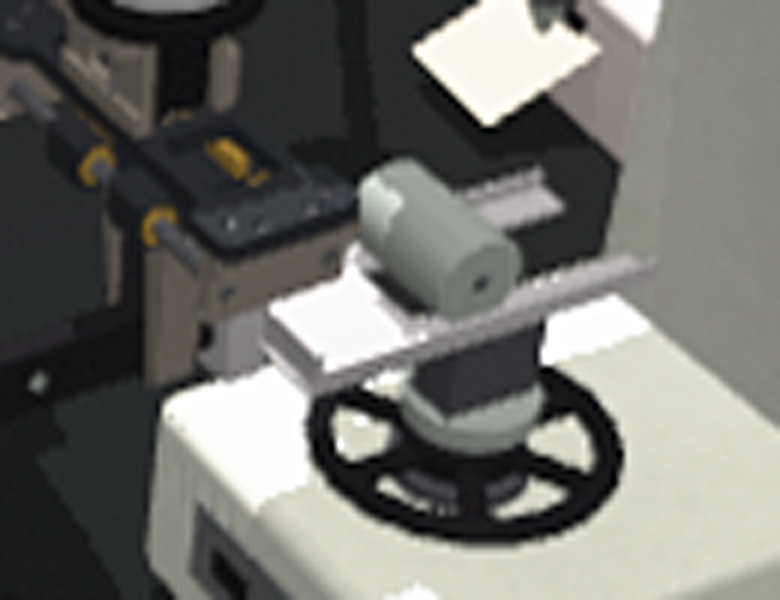

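Emit:
jog_arm:
  gripper: [8,8,8,8,8]
  offset:
    - [0,0,0]
    - [0,0,0]
    - [0,0,0]
    - [0,0,0]
    - [0,0,0]
  angular:
    - [0,-0.6,0]
    - [0,-0.6,0]
    - [0,-0.6,0]
    - [0,0,0]
    - [0,0,0]

```text
time: 17.7
eef_pos: [0.579, 0.1151, 0.2553]
tcp_rot: [[-0.124, 0.992, -0.001], [0.992, 0.124, 0.016], [0.016, 0.001, -1.0]]
contact_force: [-0.2, 0.1, -9.1]
finger_gap: 0.0135
gripper_force: 60.0
```

```bash
sed -i 's/^M=.236/M=.197/' m.py; python3 -c "
from m import *
track(2)"
```

```text
t 17.70 xb -15.8 mm px [442.25 158.75] dv 1.1 score 26 P 0.0156 modelslope 0.0337 B [0.5604 0.264  0.2675]
t 17.75 xb -15.0 mm px [442.5  158.75] dv 1.1 score 26 P 0.0156 modelslope 0.0342 B [0.5604 0.2648 0.2675]
```

Emit:
jog_arm:
  gripper: [8,8,8]
  offset:
    - [0,0,0]
    - [0,0,0]
    - [0,0,0]
  angular:
    - [0,0.4,0]
    - [0,0.4,0]
    - [0,0.6,0]

```text
time: 18.18
eef_pos: [0.579, 0.115, 0.2553]
tcp_rot: [[-0.124, 0.992, -0.004], [0.991, 0.124, 0.04], [0.041, 0.001, -0.999]]
contact_force: [0.6, -0.7, -8.8]
finger_gap: 0.0135
gripper_force: 60.0
```

```bash
python3 -c "
from m import *
track(1)"
```

```text
t 18.18 xb 1.4 mm px [447.75 156.25] dv 1.1 score 27 P 0.0406 modelslope 0.0171 B [0.5583 0.2808 0.2701]
```

Emit:
jog_arm:
  gripper: [8,8,8,8]
  offset:
    - [0,0,0]
    - [0,0,0]
    - [0,0,0]
    - [0,0,0]
  angular:
    - [0,0.8,0]
    - [0,0.8,0]
    - [0,0,0]
    - [0,0,0]

```text
time: 18.73
eef_pos: [0.579, 0.115, 0.2553]
tcp_rot: [[-0.123, 0.992, -0.007], [0.99, 0.124, 0.068], [0.068, 0.001, -0.998]]
contact_force: [0.3, 0.2, -8.6]
finger_gap: 0.0134
gripper_force: 60.0
```

```bash
python3 -c "
from m import *
track(3);st()"
```

```text
t 18.73 xb 9.6 mm px [450.5 154.5] dv 1.4 score 31 P 0.0680 modelslope -0.0063 B [0.5574 0.2887 0.2743]
t 18.77 xb 9.5 mm px [450.5 154.5] dv 1.4 score 31 P 0.0680 modelslope -0.0064 B [0.5573 0.2887 0.2743]
t 18.82 xb 9.5 mm px [450.5 154.5] dv 1.4 score 31 P 0.0680 modelslope -0.0064 B [0.5573 0.2887 0.2743]
t 18.88 P [0.579  0.1152 0.2552] yaw 97.13 pitch 3.89 roll 0.07 F [ 0.48  0.22 -8.35] tau [-0.362 -0.003 -0.025] tool tau [ 0.04  -0.36   0.027] gap 0.0139 g 60.0
```

Run:
```python
from m import *
p=np.load('p.npy',allow_pickle=True).item()
g=cv2.GaussianBlur(cv2.cvtColor(p['frame'],cv2.COLOR_RGB2GRAY).astype(np.float32),(0,0),.7)
print(g[155:184,424:456].astype(int))
k=4;off=[.5,.6]
from scipy.ndimage import map_coordinates as mc
gx=cv2.Sobel(g,cv2.CV_32F,1,0)/8;gy=cv2.Sobel(g,cv2.CV_32F,0,1)/8
def score(x,y,th):
    c,s=np.cos(th),np.sin(th); W=lambda a,b,z:np.array([x+c*a-s*b,y+s*a+c*b,z])
    segs=[(W(-.025,-.014,.226),W(-.025,-.014,.19)),(W(.025,-.014,.226),W(.025,-.014,.19)),(W(.025,.014,.226),W(.025,-.014,.226)),(W(-.025,.014,.226),W(-.025,.014,.19)),(W(-.025,.014,.226),W(-.020,.014,.226)),(W(.02,.014,.226),W(.025,.014,.226))]
    t=0
    for a,b in segs[1:]:
        uv=proj(p,np.linspace(a,b,25))+off; d=uv[-1]-uv[0]; n=np.array([-d[1],d[0]])/np.hypot(*d)
        q=uv[:,::-1].T
        t+=abs((mc(gx,q,order=1)*n[0]+mc(gy,q,order=1)*n[1])).mean()*np.hypot(*d)
    return t
R=[(score(x,y,np.radians(a)),x,y,a) for x in np.arange(.548,.572,.001) for y in np.arange(.282,.304,.001) for a in (95,96,97,98,99)]
R.sort(reverse=True);print(np.array(R[:10]))
a=np.linspace(0,2*np.pi,361);C=np.c_[np.cos(a),np.sin(a)]
W=[]
for x in np.arange(.548,.572,.001):
  for y in np.arange(.284,.304,.001):
    for z in(.145,.15,.155):
      uv=proj(p,np.c_[C*.075+[x,y],0*a+z])+off; n=uv-uv.mean(0);n/=np.linalg.norm(n,axis=1)[:,None];q=uv[:,::-1].T
      W.append(((mc(gx,q,order=1)*n[:,0]+mc(gy,q,order=1)*n[:,1]).mean(),x,y,z))
W.sort(reverse=True);print(np.array(W[:8]))
```

```text
[[ 26  26  27  26  26  26  27  26  26  27  26  26  26  26  26  26  26  26
   27  29  29  27  27  34  40  57  82 107 149 164 169 181]
 [ 26  26  27  26  26  26  27  27  27  27  27  26  26  26  26  26  26  28
   33  40  43  38  45  78 109 151 166 179 212 214 210 214]
 [ 26  26  26  26  26  26  27  27  27  26  26  26  26  25  25  25  28  36
   47  57  61  59  84 139 179 214 215 213 222 222 223 233]
 [ 26  26  27  26  26  27  27  27  26  26  26  25  26  30  36  40  42  51
   61  67  68  72 101 158 200 219 220 223 234 238 240 248]
 [ 26  25  26  26  26  26  27  28  30  31  30  32  47  64  85  93  74  65
   67  68  68  69  82 121 172 205 220 235 248 251 252 253]
 [ 26  26  27  27  26  26  28  35  42  45  44  59 111 129 129 121  89  70
   68  68  68  67  68  82 120 166 210 243 253 254 253 253]
 [ 29  30  31  32  38  42  42  48  54  57  58  77 133 141 118  92  75  68
   68  68  68  67  67  67  77 110 181 239 254 254 253 253]
 [ 34  42  50  68  97 105  84  63  58  58  60  66  82  84  77  69  67  68
   68  68  68  68  68  66  62  73 139 226 253 253 253 253]
 [ 68  97 121 162 197 192 130  72  5
[... 2769 characters left out ...]
    0.561     0.29     99.    ]
 [1337.618     0.561     0.29     98.    ]
 [1331.3185    0.56      0.291    99.    ]
 [1328.8572    0.56      0.29     99.    ]
 [1328.6834    0.562     0.29     99.    ]
 [1328.3274    0.562     0.289    99.    ]
 [1326.2465    0.561     0.29     97.    ]
 [1321.1508    0.562     0.289    98.    ]
 [1320.8559    0.56      0.29     98.    ]
 [1319.8125    0.56      0.291    98.    ]]
[[57.5615  0.557   0.293   0.15  ]
 [57.4085  0.562   0.29    0.155 ]
 [57.1005  0.562   0.289   0.155 ]
 [57.0194  0.557   0.294   0.15  ]
 [56.8398  0.552   0.297   0.145 ]
 [56.7614  0.556   0.294   0.15  ]
 [56.7582  0.558   0.293   0.15  ]
 [56.6746  0.563   0.289   0.155 ]]
```

Emit:
jog_arm:
  gripper: [8,8,8,8,8,8,8,8,8,8,8,8]
  offset:
    - [0.1,0.4,0]
    - [0.2,0.9,0]
    - [0.2,0.9,0]
    - [0.2,0.9,0]
    - [0.1,0.4,0]
    - [-0.1,0,1]
    - [-0.1,0,2]
    - [-0.1,0,2]
    - [-0.2,0,2.5]
    - [-0.1,0,2]
    - [-0.1,0,2]
    - [-0.1,0,1]
  angular:
    - [0,0,0]
    - [0,0,-0.2]
    - [0,0,-0.2]
    - [0,0,-0.2]
    - [0,0,0]
    - [0,0,0]
    - [0,0,0]
    - [0,0,0]
    - [0,0,0]
    - [0,0,0]
    - [0,0,0]
    - [0,0,0]

```text
time: 20.38
eef_pos: [0.5823, 0.1164, 0.2426]
tcp_rot: [[-0.134, 0.991, -0.007], [0.989, 0.134, 0.068], [0.068, 0.002, -0.998]]
contact_force: [-0.7, -0.5, -8.4]
finger_gap: 0.0137
gripper_force: 60.0
```

```bash
python3 -c "
from m import *
track(3);st()"
```

```text
t 20.38 xb 12.3 mm px [451.25 158.  ] dv 1.0 score 26 P 0.0680 modelslope -0.0050 B [0.5585 0.2924 0.2615]
t 20.43 xb 12.3 mm px [451.25 158.  ] dv 1.0 score 26 P 0.0679 modelslope -0.0050 B [0.5585 0.2924 0.2614]
t 20.48 xb 12.3 mm px [451.25 158.  ] dv 1.0 score 26 P 0.0679 modelslope -0.0050 B [0.5585 0.2924 0.2616]
t 20.52 P [0.5824 0.1163 0.2428] yaw 97.71 pitch 3.89 roll 0.11 F [ 0.76 -0.71 -7.73] tau [-0.338  0.051  0.023] tool tau [ 0.097 -0.328 -0.017] gap 0.0135 g 60.0
```

Emit:
jog_arm:
  gripper: [8,8,8,8,8,8,8,8,8,8,8,8]
  offset:
    - [-0.3,0.4,0]
    - [-0.5,0.5,0]
    - [-0.5,0.5,0]
    - [-0.3,0.4,0]
    - [0,0,0]
    - [0,0,0]
    - [0,0,0]
    - [0,0,0]
    - [0,0,0]
    - [0,0,0]
    - [0,0,0]
    - [0,0,0]
  angular:
    - [0,0,0]
    - [0,0,0]
    - [0,0,0]
    - [0,0,0]
    - [0,0,0]
    - [0,0,0]
    - [0,0,0]
    - [0,0,0]
    - [0,0,0]
    - [0,0,0]
    - [0,0,0]
    - [0,0,0]

```text
time: 22.02
eef_pos: [0.5844, 0.115, 0.2427]
tcp_rot: [[-0.134, 0.991, -0.007], [0.989, 0.134, 0.068], [0.068, 0.002, -0.998]]
contact_force: [0.3, 0.3, -8.6]
finger_gap: 0.0139
gripper_force: 60.0
```

```bash
python3 -c "
from m import *
track(2);st()
p=np.load('last.npy',allow_pickle=True).item()
a=cv2.resize(p['frame'][120:200,400:490],(675,600),interpolation=cv2.INTER_CUBIC)
cv2.imwrite('pics/c9.png',a[:,:,::-1])"
```

```text
t 22.02 xb 11.6 mm px [451.  158.5] dv 1.0 score 26 P 0.0680 modelslope -0.0054 B [0.5607 0.2903 0.2616]
t 22.07 xb 11.6 mm px [451.  158.5] dv 1.0 score 26 P 0.0680 modelslope -0.0054 B [0.5606 0.2904 0.2616]
t 22.12 P [0.5844 0.115  0.2427] yaw 97.71 pitch 3.89 roll 0.12 F [ 0.    0.1  -7.79] tau [-0.338  0.078 -0.   ] tool tau [ 0.122 -0.324  0.008] gap 0.0135 g 60.0
```

View pics/c9.png

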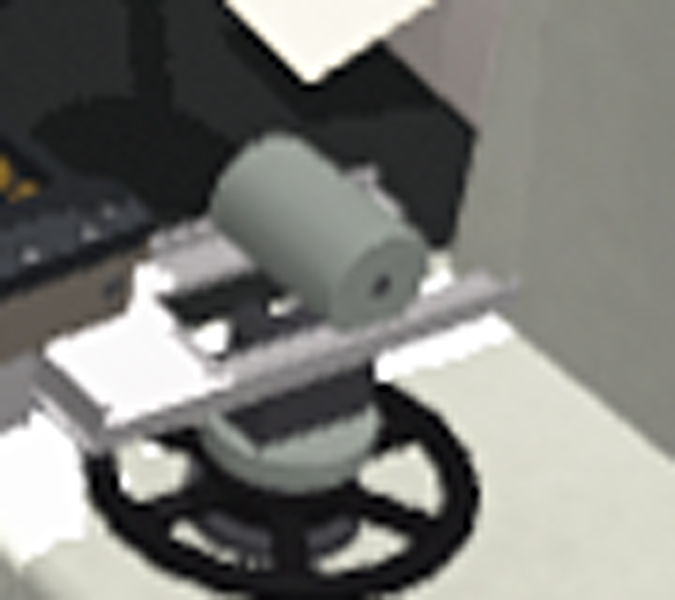

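Emit:
jog_arm:
  gripper: [8,8,8,8,8,8,8,8,8,8,8,8]
  offset:
    - [0,0,0]
    - [0,0,0]
    - [0,0,0]
    - [0,0,0]
    - [0,0,0]
    - [0,0,0]
    - [0,0,0]
    - [0,0,0]
    - [0,0,0]
    - [0,0,0]
    - [0,0,0]
    - [0,0,0]
  angular:
    - [0,0,0]
    - [0,0,0]
    - [0,0,0]
    - [0,0,0]
    - [0,0,0]
    - [0,0,0]
    - [0,0,0]
    - [0,0,0]
    - [0,0,0]
    - [0,0,0]
    - [0,0,0]
    - [0,0,0]

```text
time: 23.62
eef_pos: [0.5844, 0.115, 0.2427]
tcp_rot: [[-0.134, 0.991, -0.007], [0.989, 0.134, 0.068], [0.068, 0.002, -0.998]]
contact_force: [0.5, -0.7, -9.2]
finger_gap: 0.0135
gripper_force: 60.0
```

Emit:
jog_arm:
  gripper: [8,8,8,8,8,8,8,8,8,8,8,8]
  offset:
    - [0,0,0]
    - [0,0,0]
    - [0,0,0]
    - [0,0,0]
    - [0,0,0]
    - [0,0,0]
    - [0,0,0]
    - [0,0,0]
    - [0,0,0]
    - [0,0,0]
    - [0,0,0]
    - [0,0,0]
  angular:
    - [0,0,0]
    - [0,0,0]
    - [0,0,0]
    - [0,0,0]
    - [0,0,0]
    - [0,0,0]
    - [0,0,0]
    - [0,0,0]
    - [0,0,0]
    - [0,0,0]
    - [0,0,0]
    - [0,0,0]

```text
time: 25.12
eef_pos: [0.5844, 0.115, 0.2427]
tcp_rot: [[-0.134, 0.991, -0.007], [0.989, 0.134, 0.068], [0.068, 0.002, -0.998]]
contact_force: [-0.6, -0.3, -8.1]
finger_gap: 0.0138
gripper_force: 60.0
```

Emit:
jog_arm:
  gripper: [8,8,8,8,8,8,8,8,8,8,8,8]
  offset:
    - [-0.1,0,1]
    - [-0.1,0,1.5]
    - [-0.1,0,2]
    - [-0.1,0,2]
    - [-0.1,0,2]
    - [-0.1,0,2]
    - [-0.1,0,2]
    - [-0.1,0,1.5]
    - [-0.1,0,1]
    - [-0.1,0,1]
    - [-0.1,0,1]
    - [0,0,1]
  angular:
    - [0,0,0]
    - [0,0,0]
    - [0,0,0]
    - [0,0,0]
    - [0,0,0]
    - [0,0,0]
    - [0,0,0]
    - [0,0,0]
    - [0,0,0]
    - [0,0,0]
    - [0,0,0]
    - [0,0,0]

```text
time: 26.62
eef_pos: [0.5845, 0.1151, 0.2246]
tcp_rot: [[-0.134, 0.991, -0.007], [0.989, 0.134, 0.068], [0.068, 0.002, -0.998]]
contact_force: [-0.9, 0.8, -8.2]
finger_gap: 0.0136
gripper_force: 60.0
```

```bash
python3 -c "
from m import *
track(3);st()"
```

```text
t 26.62 xb 10.4 mm px [449.5 164. ] dv 0.8 score 27 P 0.0680 modelslope -0.0059 B [0.5609 0.2893 0.2436]
t 26.68 xb 11.3 mm px [449.75 164.  ] dv 0.9 score 28 P 0.0680 modelslope -0.0056 B [0.5606 0.2902 0.2434]
t 26.73 xb 11.2 mm px [449.75 164.  ] dv 0.9 score 28 P 0.0680 modelslope -0.0056 B [0.5607 0.2902 0.2435]
t 26.77 P [0.5844 0.1152 0.2246] yaw 97.71 pitch 3.9 roll 0.11 F [ 1.17 -0.06 -9.43] tau [-0.329 -0.034 -0.01 ] tool tau [ 0.01 -0.33  0.01] gap 0.0132 g 60.0
```

Emit:
jog_arm:
  gripper: [8,8,8,8,8,8,8,8,8,8,8,8]
  offset:
    - [0,0,0.6]
    - [-0.1,0,0.6]
    - [0,0,0.5]
    - [0,0,0.5]
    - [-0.1,0,0.5]
    - [0,0,0.5]
    - [0,0,0.5]
    - [-0.1,0,0.5]
    - [0,0,0.5]
    - [0,0,0.5]
    - [-0.1,0,0.5]
    - [0,0,0.5]
  angular:
    - [0,0,0]
    - [0,0,0]
    - [0,0,0]
    - [0,0,0]
    - [0,0,0]
    - [0,0,0]
    - [0,0,0]
    - [0,0,0]
    - [0,0,0]
    - [0,0,0]
    - [0,0,0]
    - [0,0,0]

```text
time: 28.28
eef_pos: [0.5845, 0.1152, 0.2185]
tcp_rot: [[-0.134, 0.991, -0.007], [0.989, 0.134, 0.068], [0.068, 0.002, -0.998]]
contact_force: [0.5, 0.4, -7.9]
finger_gap: 0.0135
gripper_force: 60.0
```

```bash
python3 -c "
from m import *
track(4);st()"
```

```text
t 28.27 xb 15.8 mm px [450.75 164.5 ] dv -0.1 score 29 P 0.0681 modelslope -0.0035 B [0.5602 0.2947 0.2372]
t 28.32 xb 15.8 mm px [450.75 164.5 ] dv -0.1 score 29 P 0.0681 modelslope -0.0034 B [0.5601 0.2948 0.2371]
t 28.38 xb 15.8 mm px [450.75 164.5 ] dv -0.1 score 29 P 0.0681 modelslope -0.0034 B [0.5601 0.2948 0.2371]
t 28.43 xb 15.8 mm px [450.75 164.5 ] dv -0.1 score 29 P 0.0680 modelslope -0.0034 B [0.5601 0.2948 0.2371]
t 28.48 P [0.5845 0.1152 0.2185] yaw 97.71 pitch 3.9 roll 0.12 F [ 0.78  0.04 -7.16] tau [-0.134  0.056  0.045] tool tau [ 0.077 -0.125 -0.04 ] gap 0.0136 g 60.0
```

Emit:
jog_arm:
  gripper: [8,8,8,8,8,8,8,8,8,8]
  offset:
    - [0,0,0.7]
    - [0,0,0.7]
    - [0,0,0.7]
    - [0,0,0.8]
    - [0,0,0.8]
    - [0,0,0.8]
    - [0,0,0.8]
    - [0,0,0.8]
    - [0,0,0.8]
    - [0,0,0.8]
  angular:
    - [0,-0.2,0]
    - [0,-0.4,0]
    - [0,-0.4,0]
    - [0,-0.5,0]
    - [0,-0.5,0]
    - [0,-0.5,0]
    - [0,-0.5,0]
    - [0,-0.4,0]
    - [0,-0.3,0]
    - [0,-0.2,0]

```text
time: 29.72
eef_pos: [0.5844, 0.1155, 0.2107]
tcp_rot: [[-0.134, 0.991, 0.002], [0.991, 0.134, -0.0], [-0.0, 0.002, -1.0]]
contact_force: [0.2, -1.0, -6.4]
finger_gap: 0.0137
gripper_force: 60.0
```

```bash
python3 -c "
from m import *
for i in range(4): st();p=shot('scene')
a=cv2.resize(p['frame'][120:200,400:490],(675,600),interpolation=cv2.INTER_CUBIC)
cv2.imwrite('pics/c10.png',a[:,:,::-1])"
```

```text
t 29.73 P [0.5844 0.1155 0.2107] yaw 97.7 pitch -0.02 roll 0.12 F [ 0.24 -0.96 -6.44] tau [0.232 0.063 0.034] tool tau [ 0.032  0.238 -0.034] gap 0.0137 g 60.0
t 29.77 P [0.5843 0.1155 0.2106] yaw 97.71 pitch -0.02 roll 0.1 F [ 0.71  0.18 -6.14] tau [ 0.171  0.113 -0.021] tool tau [0.089 0.185 0.021] gap 0.0138 g 60.0
t 29.82 P [0.5843 0.1155 0.2107] yaw 97.71 pitch -0.01 roll 0.11 F [ 0.33 -0.12 -6.  ] tau [0.212 0.05  0.008] tool tau [ 0.021  0.217 -0.007] gap 0.0135 g 60.0
t 29.88 P [0.5844 0.1155 0.2107] yaw 97.71 pitch -0.01 roll 0.11 F [ 0.34  0.34 -5.15] tau [0.171 0.088 0.022] tool tau [ 0.064  0.182 -0.022] gap 0.0136 g 60.0
```

View pics/c10.png

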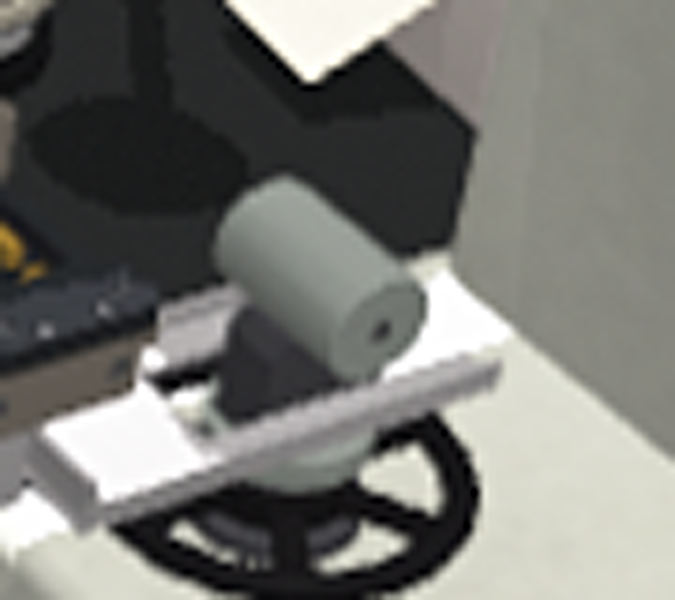

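Emit:
jog_arm:
  gripper: [8,8,8,8,8,8,8,8,8,8,8,8]
  offset:
    - [-2,0,0]
    - [-4,0,0]
    - [-6,0,0]
    - [-8,0,0]
    - [-8,0,0]
    - [-8,0,0]
    - [-8,0,0]
    - [-8,0,0]
    - [-8,0,0]
    - [-8,0,0]
    - [-8,0,0]
    - [-8,0,0]
  angular:
    - [0,0,0]
    - [0,0,0]
    - [0,0,0]
    - [0,0,0]
    - [0,0,0]
    - [0,0,0]
    - [0,0,0]
    - [0,0,0]
    - [0,0,0]
    - [0,0,0]
    - [0,0,0]
    - [0,0,0]

```text
time: 31.42
eef_pos: [0.5957, 0.0317, 0.2108]
tcp_rot: [[-0.134, 0.991, 0.002], [0.991, 0.134, 0.0], [-0.0, 0.002, -1.0]]
contact_force: [0.9, 0.6, -6.3]
finger_gap: 0.0135
gripper_force: 60.0
```

Emit:
jog_arm:
  gripper: [8,8,8,8,8,8,8,8,8,8,8,8]
  offset:
    - [-9,0,0]
    - [-11,0,0]
    - [-13,0,0]
    - [-14,0,0]
    - [-14,0,0]
    - [-14,0,0]
    - [-14,0,0]
    - [-12,0,0]
    - [-10,0,0]
    - [-7,0,0]
    - [-4,0,0]
    - [-2,0,0]
  angular:
    - [0,0,0]
    - [0,0,0]
    - [0,0,0]
    - [0,0,0]
    - [0,0,0]
    - [0,0,0]
    - [0,0,0]
    - [0,0,0]
    - [0,0,0]
    - [0,0,0]
    - [0,0,0]
    - [0,0,0]

```text
time: 32.92
eef_pos: [0.6123, -0.0906, 0.2107]
tcp_rot: [[-0.134, 0.991, 0.002], [0.991, 0.134, 0.0], [0.0, 0.002, -1.0]]
contact_force: [0.2, -0.7, -6.3]
finger_gap: 0.0134
gripper_force: 60.0
```

```bash
python3 -c "
from m import *
st()
a=np.load('p2.npy',allow_pickle=True).item()
def face(p):
    big=cv2.resize(p['frame'][150:180,435:468].astype(np.float32),None,fx=4,fy=4,interpolation=cv2.INTER_CUBIC)
    r=cv2.matchTemplate(big,_t,cv2.TM_SQDIFF,mask=_m);j=np.unravel_index(np.argmin(r),r.shape);return 435+(j[1]+44)/4,150+(j[0]+44)/4
from m import _t,_m
for i in range(3):
    p=shot('scene');print(face(p),ray(p,np.array(face(p))-[.5,.6],.24),[(np.array(d['at']).round(3),round(d['confidence'],2)) for d in spotter.recognise(p,'specimen')][:4])
st()"
```

```text
t 32.92 P [ 0.6123 -0.0906  0.2107] yaw 97.72 pitch 0.01 roll 0.11 F [ 0.23 -0.73 -6.3 ] tau [ 0.175  0.083 -0.   ] tool tau [0.059 0.184 0.001] gap 0.0134 g 60.0
(np.float64(450.75), np.float64(164.25)) [0.5942 0.2992 0.24  ] [(array([ 0.27 , -0.244,  0.048]), 0.97), (array([0.574, 0.283, 0.253]), 0.85), (array([0.572, 0.05 , 0.052]), 0.71)]
(np.float64(450.75), np.float64(164.25)) [0.5942 0.2992 0.24  ] [(array([ 0.273, -0.244,  0.051]), 0.82), (array([0.573, 0.053, 0.051]), 0.77), (array([0.577, 0.284, 0.252]), 0.63)]
(np.float64(450.75), np.float64(164.25)) [0.5942 0.2992 0.24  ] [(array([0.576, 0.281, 0.252]), 0.97), (array([ 0.267, -0.244,  0.047]), 0.8), (array([0.57 , 0.054, 0.054]), 0.61)]
t 33.23 P [ 0.6123 -0.0903  0.2108] yaw 97.74 pitch 0.01 roll 0.12 F [ 0.48 -0.18 -6.58] tau [ 0.207  0.081 -0.022] tool tau [0.052 0.216 0.023] gap 0.0134 g 60.0
```

Bar is at rest in the V (its face has not moved during withdrawal), and the fork is held clear. Handing in.

```bash
python3 -c "
from cell import robot
print(robot.sign_off())"
```

```text
the job is handed in; nothing more can be done
None
```

The bar is at rest in the V anvil, and the fork is drawn straight back and still held up, about 5 cm clear of the tester's base. I handed the job in at about 33 s; the sign-off gave no verdict.

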